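# Feed one bearing and nudge it into the pocket

### The job

Press the plunger of the bearing feeder all the way down once and let it spring back up, so that a single bearing is pushed out onto the bench. Then, without picking it up, push that bearing along the bench top with the fingertips into the U-shaped pocket until it sits against or almost against the pocket's back wall. Leave the other two bearings in the feeder and do not disturb the tin, the bottle and the hex keys.

Things in the scene. Friction and masses are not known exactly. Their poses are not given: they have to be found in the camera images.
- feeder: Bearing feeder fixed to the bench: four upright 6 mm posts with a ring on top (58 mm across, 59 mm high) hold a stack of three bearings; behind them is a grey housing 112 x 64 mm, 52 mm high, x = +28 to +140 mm, on a flange 88 mm wide. Origin on the bench top under the stack; x points from stack to housing, z up. Its outlet faces -x, under the front posts, which end 18.5 mm above the bench.
- plunger (a joint): Travel of the feeder's plunger in m: 0 is up (at rest), 0.025 is fully down; the blade that pushes the bearing moves 3.6 times as far. A spring pushes it back up within about a second: 5 N at the top, 10 N at the bottom, plus damping (60 N per m/s) and about 5 N from the friction of the bearings.
- plunger_top (a point): Centre of the top face of the plunger's round black cap, 40 mm in diameter and 10 mm thick, 60 mm along the feeder's +x from its origin; its top is 85 mm above the bench when up and 60 mm when fully down. Press it straight down.
- bearing_a: The lowest ball bearing in the feeder, the one that comes out: a flat steel disc with dark seals, 42 mm in diameter, 14 mm thick, about 80 g, lying flat; its small bore is closed. Origin at the centre of its underside, z up.
- bearing_b: The second bearing in the stack, same size; it stays in the feeder. Origin at the centre of its underside.
- bearing_c: The top bearing in the stack, same size; it stays in the feeder. Origin at the centre of its underside.
- pocket: U-shaped aluminium stop fixed to the bench, no floor, walls 14 mm high. Origin on the bench top, where the bearing's centre lies when it touches the back wall (inner face at x = +21 mm). The mouth faces -x; push the bearing in along +x. Side walls 56 mm apart inside, from x = -17 mm to the back; flared lips end at x = -29 mm, mouth there about 72 mm wide. Ears reach y = +-52 mm.
- magazine (a point): Point on the bench top under the axis of the bearing stack (same as the feeder's origin). A full press pushes the lowest bearing straight out along the feeder's -x; its centre then rests about 88 mm from here (up to about 120 mm if pressed fast). The next bearing drops when the plunger is let up; a second press would push out a second bearing.
- grease_tin: Round white tin with a red lid, 66 mm in diameter, 36 mm high, a bystander; origin at the centre of its underside.
- threadlock: Small red bottle with a black cap, 34 mm in diameter, 85 mm high, a bystander; origin at the centre of its underside.
- hex_keys: Set of hex keys in a holder, 88 x 48 x 9 mm, lying flat, a bystander; origin at the centre of its underside.

How it is judged:
By the outcome, as a careful person would: the job done as asked, in the order asked, and still so for the second after the job is handed in, with the robot touching nothing.
It also fails if it takes over 72 s, if anything falls off the work surface, if the arm or the gripper's body presses on something with over 40 N, if the wrist force passes 120 N, or if a joint passes its speed limit or range.

### The arm

A 7-joint arm with a two-finger parallel gripper is mounted at the origin on a cart in front of the work surface, level with it; the furniture and walls round the work are solid. World frame = base frame: x ahead of the robot, y to its left, z up, the work surface at z = 0. Lengths are in mm, angles in rad, forces in N, time in s.
With the tool pointing down it reaches from about 425 to 825 mm from the base axis. Payload 3.6 kg.
Tool frame: the origin (TCP) lies midway between the tips of the shut fingers; the grasp point (between the pads) lies 19 mm behind it (robot.tcp_to_grasp is the distance from the TCP to the grasp point, in mm); z points along the fingers, x is the direction in which the jaws open and shut, and the axes are right-handed (so a half turn about z gives the same grasp; the last joint's range is limited). The gripper opens to 85 mm and grips with 20 to 120 N. Pads are 22 mm wide; open, the fingers measure 114 mm over their backs; the gripper's body (76 mm by 85 mm) begins 54 mm behind the grasp point. The pads swing forward as they close: fully open they stand 13 mm farther back than shut.
Start: joints at [1.157, 0.615, -0.013, 1.423, 0.008, 1.103, -0.04], TCP at [245.808, -601.699, 231.297] pointing down, gripper open.
Joint ranges: [-3.12, 3.12], [-0.3, 2.06], [-1.34, 1.32], [0.26, 2.42], [-1.36, 4.5], [0.01, 1.98], [-2.84, 2.84]. Speed limits (rad/s): [2.79, 2.79, 3.14, 3.14, 3.14, 3.14, 3.14].

### API

Orientations are given as [roll, pitch, yaw] about the fixed x, y, z axes, in that order (R = Rz(yaw) Ry(pitch) Rx(roll)).
In Python, from station import robot gives the robot as it stands. The module is installed in compiled form; this text tells all that it offers.
- The arm moves only by the tool play_rows, never from a script. Its arguments are lists of equal length, an entry for each row: "delta_pos": the shift along the tool's x, y, z in m, a list of three; "dr": the turn, a rotation vector about the tool's x, y, z in degrees, a list of three; "gripper": the opening, from 0 (shut) to 1 (fully open). In form: {"delta_pos": [[tx, ty, tz], ...], "dr": [[ax, ay, az], ...], "gripper": [gripper, ...]}. A call has 1 to 10 rows; each row is the pose to reach, as a shift and turn from the pose measured when the call began, along the tool's axes at that moment; what a row does not reach only later rows make up. A row lasts 1/8 s, in which the tool goes at most 62.5 mm and 10.7 degrees, less where a joint would pass 70% of its speed; a pose out of reach is approached as far as the arm can. A call with a gripper value outside its range is refused whole. The fingers move at their own pace and stop on an object; "squeeze" is the grip in N (left out, the last holds). Time passes only in rows, so rows that repeat a pose let the fingers close. It gives the time, the measured TCP pose, the force and the opening at its end, in the units of the state.
- robot.state(): the state, without advancing time (a new reading comes with each control period).
- robot.grab_frame(name): name is "scene" or "top" or "wrist"; returns the picture (400x640x3 uint8, red, green, blue); there is no depth.
- robot.get_calibration(name): a dict with "fx", "fy", "cx", "cy" (pixels), "dist_coeffs" ([k1, k2, p1, p2, k3] as OpenCV has them; the pictures are not rectified), "R" (3x3) and "t" (3): a world point X has camera coordinates R X + t. Camera axes: x right, y down, z forward; pixel columns grow to the right and rows downward; lengths in mm; the calibration is good to about 2 mm. A picture is of the moment at which its call begins: read the wrist's pose just before it. get_calibration takes no time and is no camera call; for the wrist camera it gives the pose at the moment of the call.
- robot.job_done(): hands the job in, once; it reports no verdict.
Trained networks look in the newest picture that a camera, given by its name, has taken for a name from the list of things; names that differ only in an ending like _2 or _b are one class to them, and where a whole thing is asked for, a point or a joint stands for the part that bears it (a point fixed in the world has none). Each returns a list of dicts, best first, with "score" (0 to 1); they miss things now and then, are a little off and sometimes report something else, mostly with a low value. They report only what shows in the picture. A call takes as long as a camera call.
- robot.spot_in(camera, name): "bbox" ([left, top, right, bottom] in pixels, round what is visible of it).
- robot.trace(camera, name): "pixels" (400x640 bool, what is visible of it) and "bbox" ([left, top, right, bottom] in pixels, round what is visible of it).
The state is a dict: "time": time; "joint_pos": joint angles; "joint_vel": joint speeds; "effort": joint torques, N m; "eef_pos": TCP position; "orientation": TCP orientation; "wrist_force": force on the tool from outside, world axes, zero at the start; "moment": the same for the moment, N m; "grip_width": finger opening in mm.
Only numpy, scipy, OpenCV 4.12 (cv2) and the standard library are available. Lean on these libraries where they do the work, as an engineer would, in place of code of your own. Each camera call takes 0.05 s, during which the arm holds its last target. There are 200 camera calls.

## Working session

There is one attempt and no reset: what is moved stays moved. The work goes in short steps, Python scripts to look and compute and a tool call to move; the robot and the scene stay as the last step left them, time stands still between calls to the robot, and variables do not carry over. Pictures are saved under pics/ and viewed, about 8 in all and at most 12, crops included, and the job is handed in when it is done.

Besides the shell and the picture viewer there is one more tool, called by a JSON object that holds its "name" and its "arguments". play_rows: Moves the arm, as the interface text tells. Its arguments: {"type":"object","properties":{"delta_pos":{"type":"array","items":{"type":"array","items":{"type":"number"}}},"dr":{"type":"array","items":{"type":"array","items":{"type":"number"}}},"gripper":{"type":"array","items":{"type":"number"}},"squeeze":{"type":"number"}},"required":["delta_pos","dr","gripper"]}

```bash
mkdir -p pics; python3 - <<'E'
from station import robot
import cv2,numpy as np
print(robot.state())
ims=[]
for c in("scene","top"):
    im=robot.grab_frame(c); cv2.imwrite(f"pics/{c}0.png",im[...,::-1])
    k=robot.get_calibration(c); print(c,{a:np.round(b,3).tolist() for a,b in k.items()})
    for n in("feeder","plunger_top","bearing_a","pocket","grease_tin","threadlock","hex_keys"):
        print(n,[(np.round(d["bbox"]).tolist(),round(d["score"],2)) for d in robot.spot_in(c,n)[:3]])
E
```

```text
{'time': 0.0, 'joint_pos': array([ 1.15645513,  0.61597734, -0.0125983 ,  1.42494697,  0.00810087,
        1.10341617, -0.04040079]), 'joint_vel': array([ 0.00036044, -0.00080003, -0.0007295 , -0.00012545,  0.00033135,
       -0.00033848, -0.00095949]), 'effort': array([ 9.54182815e-05, -4.69213128e+01,  2.59322114e-01, -1.71035689e+01,
        9.95845359e-03,  9.65390238e-03, -5.24605852e-06]), 'eef_pos': array([ 245.52229042, -600.98918973,  230.08457372]), 'orientation': array([ 3.14154012e+00,  2.69702940e-03, -1.18290348e+00]), 'wrist_force': array([ 0.48133877, -0.27518686, -0.05811362]), 'moment': array([-0.01589124,  0.01372937,  0.0167299 ]), 'grip_width': 85.35933092784568}
scene {'fx': 435.037, 'fy': 435.037, 'cx': 317.706, 'cy': 204.384, 'dist_coeffs': [0.003, 0.0, 0.0, 0.0, 0.0], 'R': [[0.589, -0.808, 0.005], [-0.497, -0.368, -0.786], [0.637, 0.46, -0.619]], 't': [-11.636, 417.345, 455.026]}
feeder [([386.0, 174.0, 442.0, 230.0], 0.76)]
plunger_top [([390.0, 228.0, 406.0, 240.0], 0.62), ([405.0, 182.0, 423.0, 198.0], 0.61), ([389.0, 226.0, 410.0, 232.0], 0.29)]
bearing_a
[... 211 characters left out ...]
)]
threadlock [([326.0, 150.0, 338.0, 180.0], 0.82), ([389.0, 227.0, 404.0, 234.0], 0.23)]
hex_keys [([229.0, 251.0, 246.0, 286.0], 0.57)]
top {'fx': 442.957, 'fy': 442.957, 'cx': 310.455, 'cy': 203.058, 'dist_coeffs': [-0.101, 0.0, 0.0, 0.0, 0.0], 'R': [[-0.004, -1.0, -0.021], [-0.992, 0.006, -0.125], [0.125, 0.02, -0.992]], 't': [338.217, 492.367, 845.348]}
feeder [([346.0, 89.0, 396.0, 173.0], 0.67)]
plunger_top [([369.0, 114.0, 387.0, 135.0], 0.57)]
bearing_a [([370.0, 153.0, 392.0, 172.0], 0.64)]
pocket [([261.0, 193.0, 294.0, 246.0], 0.84)]
grease_tin [([322.0, 253.0, 355.0, 290.0], 0.76)]
threadlock [([260.0, 116.0, 275.0, 138.0], 0.69)]
hex_keys [([371.0, 116.0, 391.0, 137.0], 0.33)]
```

```bash
python3 - <<'E'
import cv2
a=cv2.imread("pics/top0.png")[70:320,200:460]; cv2.imwrite("pics/top0c.png",cv2.resize(a,None,fx=2.4,fy=2.4,interpolation=cv2.INTER_CUBIC)[:600])
E
```

```text
(no output)
```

View pics/top0c.png

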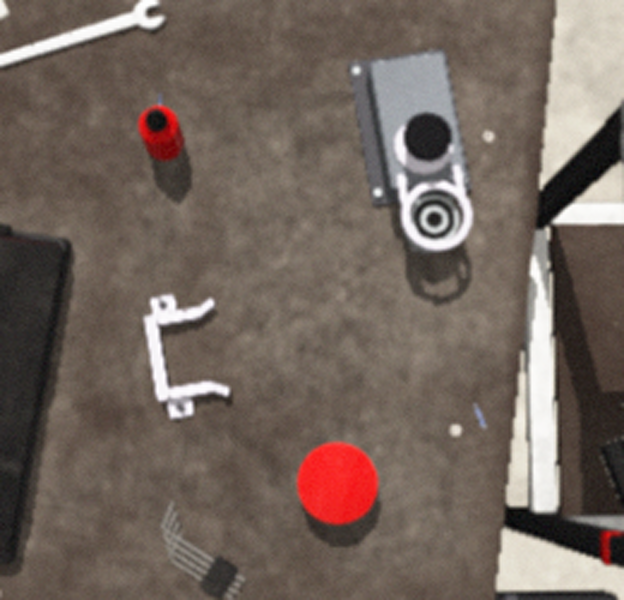

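View pics/scene0.png

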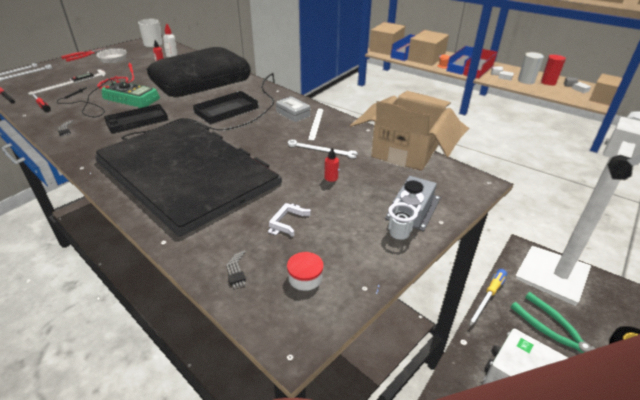

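```bash
cat > h.py <<'E'
import cv2,numpy as np
from station import robot
def ray(k,uv,z):
    K=np.array([[k["fx"],0,k["cx"]],[0,k["fy"],k["cy"]],[0,0,1]])
    p=cv2.undistortPoints(np.array(uv,float).reshape(-1,1,2),K,np.array(k["dist_coeffs"],float)).reshape(-1,2)
    R=np.array(k["R"]);c=-R.T@np.array(k["t"])
    d=np.c_[p,np.ones(len(p))]@R
    return (c+d*((z-c[2])/d[:,2])[:,None])[:,:2]
E
python3 - <<'E'
from h import *
k=robot.get_calibration("top")
def P(n,uv,z): print(n,ray(k,np.array(uv)/2.4+[200,70],z).round(0).tolist())
P("cap",[[428,136]],85)
P("ring",[[436,216]],59)
P("house top edge corners",[[371,62],[444,53]],52)
P("flange left",[[350,63],[378,204]],3)
P("ears",[[163,302],[180,410]],14)
P("backwall centre line top",[[152,320],[165,396]],14)
P("lip ends",[[213,303],[229,391]],14)
P("side wall start",[[195,314],[212,386]],14)
P("tin",[[338,483]],36); P("hex",[[225,575],[168,505]],5); P("bottle",[[157,120]],85)
k=robot.get_calibration("scene")
print("scene cap",ray(k,[[414,187]],85),"tin",ray(k,[[305,264]],36),"ring",ray(k,[[403,211]],59))
E
```

```text
cap [[634.0, 204.0]]
ring [[575.0, 196.0]]
house top edge corners [[709.0, 246.0], [717.0, 184.0]]
flange left [[727.0, 260.0], [598.0, 238.0]]
ears [[512.0, 423.0], [420.0, 408.0]]
backwall centre line top [[497.0, 432.0], [432.0, 421.0]]
lip ends [[511.0, 380.0], [436.0, 367.0]]
side wall start [[502.0, 396.0], [440.0, 381.0]]
tin [[360.0, 277.0]]
hex [[283.0, 371.0], [341.0, 419.0]]
bottle [[650.0, 421.0]]
scene cap [[628.90018319 199.76406725]] tin [[359.89112936 276.8688704 ]] ring [[575.77052737 193.80023799]]
```

```bash
python3 - <<'E'
from h import *
k=robot.get_calibration("scene")
R=np.array(k["R"]);print("C",-R.T@k["t"])
for z in(0,-20,100,250): print(z,ray(k,[[568,268],[622,167],[560,310],[512,187],[294,395]],z).round().tolist())
E
```

```text
C [-75.28526746 -65.19461449 609.46043914]
0 [[678.0, -114.0], [1139.0, -146.0], [563.0, -125.0], [883.0, 54.0], [170.0, 152.0]]
-20 [[703.0, -115.0], [1179.0, -149.0], [584.0, -127.0], [914.0, 58.0], [178.0, 159.0]]
100 [[554.0, -106.0], [940.0, -133.0], [458.0, -115.0], [726.0, 34.0], [129.0, 116.0]]
250 [[369.0, -94.0], [641.0, -113.0], [301.0, -100.0], [490.0, 5.0], [69.0, 63.0]]
```

View pics/top0.png

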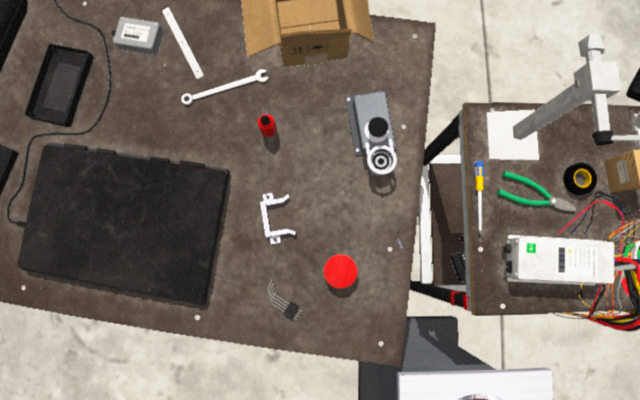

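```bash
python3 - <<'E'
from h import *
ks,kt=robot.get_calibration("scene"),robot.get_calibration("top")
for n,a,b in(("tip",(620,170),(602,137)),("base",(562,272),(517,133)),("cap",(414,187),(378,127)),("driver",(490,295),(479,180)),("box",(516,345),(562,258))):
    f=[np.linalg.norm(ray(ks,[a],z)-ray(kt,[b],z)) for z in range(-300,500,5)]
    z=range(-300,500,5)[int(np.argmin(f))]
    print(n,z,min(f).round(),ray(ks,[a],z).round(),ray(kt,[b],z).round())
E
```

```text
tip 285 2.0 [[ 561. -107.]] [[ 560. -107.]]
base 10 6.0 [[ 648. -106.]] [[ 644. -102.]]
cap 80 2.0 [[636. 202.]] [[635. 204.]]
driver -20 12.0 [[543. -14.]] [[548. -24.]]
box 110 54.0 [[352. -80.]] [[ 380. -126.]]
```

```bash
cat >> h.py <<'E'
from scipy.spatial.transform import Rotation as Ro
def rows(way):
    """way: list of (x,y,z mm,yaw deg) tool down -> delta_pos (m), dz turn deg"""
    s=robot.state();R0=Ro.from_euler("xyz",s["orientation"])
    dp=[];dr=[]
    for x,y,z,w in way:
        dp.append((R0.inv().apply(np.array([x,y,z])-s["eef_pos"])/1000).round(3).tolist())
        dr.append(np.degrees((R0.inv()*Ro.from_euler("xyz",[np.pi,0,np.radians(w)])).as_rotvec()).round(1).tolist())
    print(dp);print(dr)
def cyl(r,az,z,w=None):
    a=np.radians(az);return (r*np.cos(a),r*np.sin(a),z,az if w is None else w)
E
python3 - <<'E'
from h import *
rows([cyl(610,-67.8,260),cyl(570,-67.8,290),cyl(520,-67.8,320),cyl(480,-67.8,350)]+[cyl(475,-67.8+6*i,350) for i in range(1,7)])
E
```

```text
[[-0.04, 0.0, -0.029], [-0.08, 0.0, -0.059], [-0.13, 0.0, -0.089], [-0.17, 0.0, -0.119], [-0.178, -0.05, -0.119], [-0.185, -0.099, -0.119], [-0.198, -0.147, -0.119], [-0.216, -0.193, -0.119], [-0.239, -0.237, -0.119], [-0.266, -0.279, -0.119]]
[[-0.0, -0.0, 0.0], [-0.0, -0.0, 0.0], [-0.0, -0.0, 0.0], [-0.0, -0.0, 0.0], [-0.0, -0.0, -6.0], [-0.0, -0.0, -12.0], [-0.0, -0.0, -18.0], [0.0, -0.0, -24.0], [0.0, -0.0, -30.0], [0.0, -0.0, -36.0]]
```

{"name": "play_rows", "arguments": {"delta_pos": [[-0.04,0,-0.03],[-0.08,0,-0.06],[-0.13,0,-0.09],[-0.17,0,-0.12],[-0.178,-0.05,-0.12],[-0.185,-0.1,-0.12],[-0.198,-0.147,-0.12],[-0.216,-0.193,-0.12],[-0.239,-0.237,-0.12],[-0.266,-0.279,-0.12]], "dr": [[0,0,0],[0,0,0],[0,0,0],[0,0,0],[0,0,-6],[0,0,-12],[0,0,-18],[0,0,-24],[0,0,-30],[0,0,-36]], "gripper": [0,0,0,0,0,0,0,0,0,0]}}

```text
time: 2.05
eef_pos: [404.5, -248.8, 351.6]
orientation: [3.142, -0.001, -0.551]
wrist_force: [1.1, -0.9, -0.1]
grip_width: 0.4
```

```bash
python3 - <<'E'
from h import *
print(robot.state())
rows([cyl(470,-30+6*i,350) for i in range(1,8)]+[cyl(500,17,340,12),cyl(545,17.5,320,9.3),cyl(590,17.8,290,9.3)])
E
```

```text
{'time': 2.05, 'joint_pos': array([ 0.7359668 ,  0.24385502, -0.29834625,  1.69901393,  0.07607639,
        1.20916876, -0.13239012]), 'joint_vel': array([-0.5592108 ,  0.02559696, -0.36994087, -0.01345682,  0.10095514,
        0.01199175, -0.1136291 ]), 'effort': array([  2.2638879 , -30.62848806,  -0.75692855, -17.57661581,
        -0.06543349,   0.1031407 ,   0.07665825]), 'eef_pos': array([ 404.49675936, -248.78944211,  351.55014079]), 'orientation': array([ 3.14156972e+00, -8.96561236e-04, -5.51446195e-01]), 'wrist_force': array([ 1.0909542 , -0.9253289 , -0.10582201]), 'moment': array([-0.04449997,  0.00480996, -0.01096763]), 'grip_width': 0.3665517597644365}
[[-0.009, -0.062, 0.002], [-0.018, -0.11, 0.002], [-0.032, -0.158, 0.002], [-0.051, -0.203, 0.001], [-0.075, -0.246, 0.001], [-0.102, -0.287, 0.001], [-0.134, -0.324, 0.001], [-0.144, -0.375, 0.011], [-0.118, -0.412, 0.031], [-0.091, -0.448, 0.061]]
[[0.0, -0.1, -7.6], [0.0, -0.1, -13.6], [0.0, -0.1, -19.6], [0.0, -0.1, -25.6], [0.0, -0.0, -31.6], [0.0, -0.0, -37.6], [0.0, -0.0, -43.6], [0.0, -0.0, -43.6], [0.0, -0.0, -40.9], [0.0, -0.0, -40.9]]
```

{"name": "play_rows", "arguments": {"delta_pos": [[-0.009,-0.06,0],[-0.018,-0.11,0],[-0.032,-0.158,0],[-0.051,-0.203,0],[-0.075,-0.246,0],[-0.102,-0.287,0],[-0.134,-0.324,0],[-0.144,-0.375,0.01],[-0.118,-0.412,0.03],[-0.091,-0.448,0.06]], "dr": [[0,0,-7],[0,0,-13],[0,0,-19],[0,0,-25],[0,0,-31],[0,0,-37],[0,0,-41],[0,0,-41],[0,0,-41],[0,0,-41]], "gripper": [0,0,0,0,0,0,0,0,0,0]}}

```text
time: 3.3
eef_pos: [563.5, 181.8, 292.1]
orientation: [3.141, -0.004, 0.165]
wrist_force: [1.7, -0.4, 0.7]
grip_width: 0.3
```

```bash
python3 - <<'E'
from h import *
s=robot.state();print(s["eef_pos"],s["orientation"],s["joint_pos"].round(2))
im=robot.grab_frame("wrist");cv2.imwrite("pics/w1.png",im[...,::-1]);k=robot.get_calibration("wrist")
d=robot.spot_in("wrist","plunger_top")
for e in d[:2]:
    b=e["bbox"];print(b,e["score"],ray(k,[[(b[0]+b[2])/2,(b[1]+b[3])/2]],85))
t=robot.trace("wrist","pocket")
for e in t[:1]: print("pocket",e["bbox"],e["score"])
rows([(600,190,250,9.3),(620,199,200,9.3),(632,203,150,9.3),(632,203,110,9.3),(632,203,100,9.3)])
E
```

```text
[563.51793058 181.81176095 292.09590603] [ 3.14098977 -0.00426602  0.16490725] [ 0.01  0.52 -0.59  1.5   0.3   1.21 -0.46]
[368.3, 149.6, 401.5, 179.2] 0.92 [[636.08785414 208.27727772]]
pocket [368.0, 151.2, 399.1, 183.1] 0.63
[[0.039, -0.004, 0.038], [0.061, -0.009, 0.088], [0.074, -0.011, 0.138], [0.074, -0.011, 0.178], [0.074, -0.011, 0.188]]
[[0.0, 0.3, 0.1], [0.0, 0.3, 0.1], [0.0, 0.3, 0.1], [0.0, 0.3, 0.1], [0.0, 0.3, 0.1]]
```

View pics/w1.png

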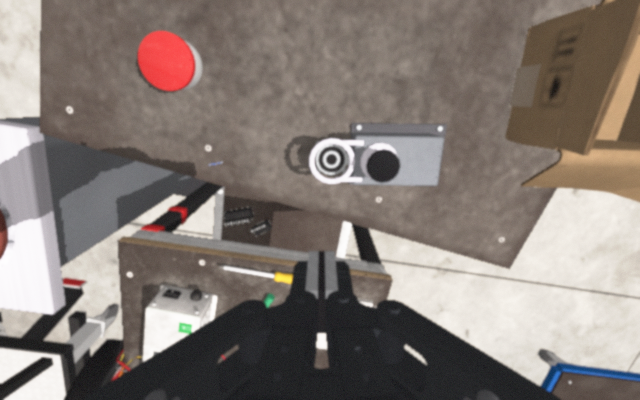

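{"name": "play_rows", "arguments": {"delta_pos": [[0.03,-0.004,0.038],[0.055,-0.01,0.088],[0.076,-0.012,0.138],[0.076,-0.012,0.178],[0.076,-0.012,0.195],[0.076,-0.012,0.2]], "dr": [[0,0,0],[0,0,0],[0,0.3,0],[0,0.3,0],[0,0.3,0],[0,0.3,0]], "gripper": [0,0,0,0,0,0]}}

```text
time: 4.2
eef_pos: [634.0, 203.9, 88.5]
orientation: [3.141, -0.001, 0.163]
wrist_force: [-0.1, -0.5, -0.3]
grip_width: 0.1
```

```bash
python3 - <<'E'
from h import *
s=robot.state();print(s["eef_pos"],s["orientation"],s["joint_pos"].round(2))
im=robot.grab_frame("wrist");cv2.imwrite("pics/w2.png",im[...,::-1])
rows([(634,204,90,9.3)])
E
```

```text
[633.99836354 203.85431898  88.53578902] [ 3.14086532e+00 -6.15286548e-04  1.63494788e-01] [-0.08  0.83 -0.49  1.51  0.46  0.91 -0.55]
[[-0.0, 0.0, -0.001]]
[[0.0, -0.1, 0.1]]
```

View pics/w2.png

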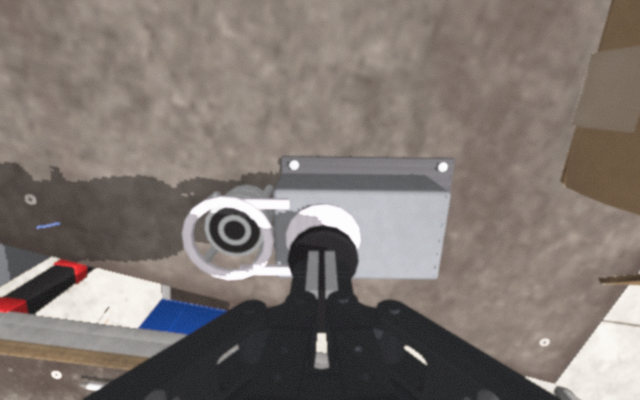

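{"name": "play_rows", "arguments": {"delta_pos": [[0,0,0.003],[0,0,0.006],[0,0,0.009],[0,0,0.012],[0,0,0.015],[0,0,0.018],[0,0,0.021],[0,0,0.024],[0,0,0.027],[0,0,0.029]], "dr": [[0,0,0],[0,0,0],[0,0,0],[0,0,0],[0,0,0],[0,0,0],[0,0,0],[0,0,0],[0,0,0],[0,0,0]], "gripper": [0,0,0,0,0,0,0,0,0,0]}}

```text
time: 5.5
eef_pos: [635.5, 204.7, 63.5]
orientation: [3.141, -0.005, 0.163]
wrist_force: [-3.4, -1.0, 12.5]
grip_width: 0.1
```

Not quite at the bottom; press further until the force climbs.

{"name": "play_rows", "arguments": {"delta_pos": [[-0.001,0,0.003],[-0.001,0,0.005],[-0.001,0,0.006],[-0.001,0,0.007],[-0.001,0,0.007]], "dr": [[0,0,0],[0,0,0],[0,0,0],[0,0,0],[0,0,0]], "gripper": [0,0,0,0,0]}}

```text
time: 6.12
eef_pos: [635.5, 204.7, 60.2]
orientation: [3.141, -0.008, 0.163]
wrist_force: [-4.0, -3.2, 13.1]
grip_width: 0.3
```

{"name": "play_rows", "arguments": {"delta_pos": [[0,0,0.004],[0,0,0.006],[0,0,0.008],[0,0,0.008],[0,0,0.008]], "dr": [[0,0,0],[0,0,0],[0,0,0],[0,0,0],[0,0,0]], "gripper": [0,0,0,0,0]}}

```text
time: 6.75
eef_pos: [635.8, 204.8, 59.8]
orientation: [3.138, -0.011, 0.162]
wrist_force: [-9.8, -5.2, 29.9]
grip_width: -0.0
```

{"name": "play_rows", "arguments": {"delta_pos": [[0,0,-0.005],[0,0,-0.012],[0,0,-0.02],[0,0,-0.03],[0,0,-0.05],[0,0,-0.09],[-0.02,0,-0.14],[-0.06,0,-0.18],[-0.1,0,-0.2],[-0.1,0,-0.2]], "dr": [[0,0.5,0],[0,0.5,0],[0,0.5,0],[0,0.5,0],[0,0.5,0],[0,0.5,0],[0,0.5,0],[0,0.5,0],[0,0.5,0],[0,0.5,0]], "gripper": [0,0,0,0,0,0,0,0,0,0]}}

```text
time: 8.0
eef_pos: [533.3, 190.1, 262.2]
orientation: [3.139, -0.024, 0.165]
wrist_force: [0.4, 0.2, -0.2]
grip_width: -0.3
```

```bash
python3 - <<'E'
from h import *
s=robot.state();print(s["eef_pos"],s["orientation"])
ims=[]
for c in("wrist","top"):
    im=robot.grab_frame(c);k=robot.get_calibration(c);ims.append(im)
    for n,z in(("bearing_a",14),("pocket",14)):
        for e in robot.spot_in(c,n)[:3]:
            b=e["bbox"];print(c,n,np.round(b),round(e["score"],2),ray(k,[[(b[0]+b[2])/2,(b[1]+b[3])/2]],z).round(1))
cv2.imwrite("pics/wt.png",np.vstack([ims[0],cv2.resize(ims[1][80:300,230:470],(640,587))[:200]])[...,::-1])
cv2.imwrite("pics/w3.png",ims[0][...,::-1]);cv2.imwrite("pics/t3.png",ims[1][...,::-1])
E
```

```text
[533.25304027 190.07614473 262.21084058] [ 3.13862735 -0.02362745  0.16488344]
wrist bearing_a [335. 158. 370. 190.] 0.89 [[583.  187.8]]
wrist bearing_a [264. 152. 298. 182.] 0.84 [[489.4 182. ]]
top bearing_a [374. 196. 397. 218.] 0.81 [[487.3 183.7]]
top bearing_a [370. 114. 392. 136.] 0.74 [[658.9 188.3]]
top bearing_a [372. 153. 390. 172.] 0.64 [[579.4 191.3]]
top pocket [260. 196. 291. 246.] 0.86 [[460.5 406.8]]
top pocket [347.  88. 398. 175.] 0.58 [[645.2 206.7]]
```

View pics/w3.png

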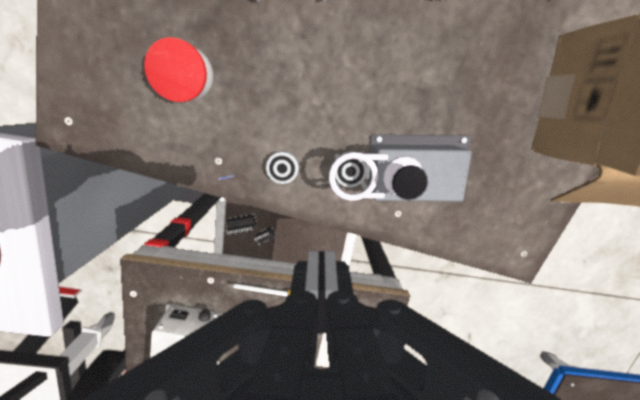

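```bash
python3 - <<'E'
from h import *
print(robot.state()["joint_pos"].round(2))
rows([(520,160,245,4),(500,138,215,4),(490,137,160,4),(490,137,110,4),(490,137,70,4),(490,137,40,4),(490,137,25,4),(490,137,25,4)])
E
```

```text
[-0.01  0.51 -0.59  1.63  0.32  1.08 -0.52]
[[-0.02, 0.026, 0.012], [-0.044, 0.044, 0.042], [-0.055, 0.043, 0.097], [-0.056, 0.043, 0.147], [-0.057, 0.043, 0.187], [-0.057, 0.043, 0.217], [-0.057, 0.043, 0.232], [-0.057, 0.043, 0.232]]
[[0.1, -1.0, 5.2], [0.1, -1.0, 5.2], [0.1, -1.0, 5.2], [0.1, -1.0, 5.2], [0.1, -1.0, 5.2], [0.1, -1.0, 5.2], [0.1, -1.0, 5.2], [0.1, -1.0, 5.2]]
```

{"name": "play_rows", "arguments": {"delta_pos": [[-0.02,0.026,0.012],[-0.044,0.044,0.042],[-0.055,0.043,0.095],[-0.056,0.043,0.145],[-0.057,0.043,0.185],[-0.057,0.043,0.215],[-0.057,0.043,0.232],[-0.057,0.043,0.232]], "dr": [[0,-1,5],[0,-1,5],[0,-1,5],[0,-1,5],[0,-1,5],[0,-1,5],[0,-1,5],[0,-1,5]], "gripper": [0.24,0.24,0.24,0.24,0.24,0.24,0.24,0.24]}}

```text
time: 9.3
eef_pos: [489.8, 136.9, 23.0]
orientation: [3.139, 0.003, 0.074]
wrist_force: [-0.2, -0.8, 0.3]
grip_width: 20.3
```

```bash
python3 - <<'E'
from h import *
s=robot.state();print(s["eef_pos"],s["orientation"],s["grip_width"],s["wrist_force"])
im=robot.grab_frame("wrist");k=robot.get_calibration("wrist");cv2.imwrite("pics/w4.png",im[...,::-1])
for e in robot.spot_in("wrist","bearing_a")[:3]:
    b=e["bbox"];print(np.round(b),round(e["score"],2),ray(k,[[(b[0]+b[2])/2,(b[1]+b[3])/2]],10).round(1))
rows([(490,137,4,4)])
E
```

```text
[489.75701886 136.91964946  22.96326144] [3.13858312e+00 2.91629583e-03 7.38920753e-02] 20.322735130285615 [-0.17546173 -0.81118424  0.33017681]
[450. 127. 502. 190.] 0.87 [[567.8 198.3]]
[285. 141. 367. 217.] 0.83 [[490.2 181.5]]
[459. 128. 559. 220.] 0.72 [[587.2 191.4]]
[[-0.001, 0.0, 0.021]]
[[0.1, -0.0, 0.2]]
```

View pics/w4.png

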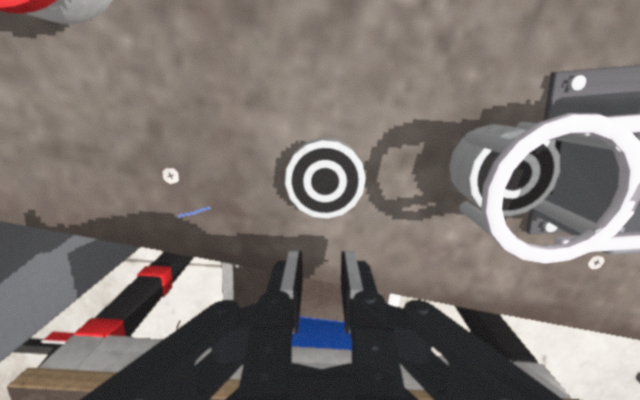

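```bash
cat >> h.py <<'E'
def tcp(bx,by,w,z=3.5,off=29.5):
    a=np.radians(w);return (bx+off*np.sin(a),by-off*np.cos(a),z,w)
E
python3 - <<'E'
from h import *
w=[(490,137,12,4),(490,137,4,4),(490,144,4,4)]
for i in range(7):
    f=i/12; w.append(tcp(490-8.6*f,182+141.5*f,4))
rows(w)
E
```

```text
[[-0.001, 0.0, 0.013], [-0.001, 0.0, 0.021], [-0.0, -0.007, 0.021], [0.002, -0.015, 0.021], [0.002, -0.027, 0.021], [0.003, -0.039, 0.021], [0.003, -0.051, 0.021], [0.003, -0.062, 0.021], [0.003, -0.074, 0.021], [0.003, -0.086, 0.021]]
[[0.1, -0.0, 0.2], [0.1, -0.0, 0.2], [0.1, -0.0, 0.2], [0.1, -0.0, 0.2], [0.1, -0.0, 0.2], [0.1, -0.0, 0.2], [0.1, -0.0, 0.2], [0.1, -0.0, 0.2], [0.1, -0.0, 0.2], [0.1, -0.0, 0.2]]
```

{"name": "play_rows", "arguments": {"delta_pos": [[0,0,0.01],[0,0,0.015],[0,0,0.018],[0,0,0.018],[0,0,0.018]], "dr": [[0,0,0],[0,0,0],[0,0,0],[0,0,0],[0,0,0]], "gripper": [0.24,0.24,0.24,0.24,0.24]}}

```text
time: 10.02
eef_pos: [491.0, 137.4, 6.9]
orientation: [3.14, -0.001, 0.074]
wrist_force: [0.4, -0.8, 0.2]
grip_width: 20.4
```

```bash
python3 - <<'E'
from h import *
s=robot.state();print(s["eef_pos"],s["orientation"],s["grip_width"],s["wrist_force"])
w=[(490,143,4,4)]
for i in range(9):
    f=i/12; w.append(tcp(490-8.6*f,182+141.5*f,4,4))
rows(w)
E
```

```text
[490.97925947 137.42429709   6.88844038] [ 3.13976246e+00 -1.11781661e-03  7.38679240e-02] 20.39868764502319 [ 0.39177394 -0.81176312  0.20912925]
[[-0.001, -0.006, 0.003], [0.002, -0.015, 0.003], [0.002, -0.027, 0.003], [0.003, -0.039, 0.003], [0.003, -0.05, 0.003], [0.003, -0.062, 0.003], [0.003, -0.074, 0.003], [0.003, -0.086, 0.003], [0.003, -0.098, 0.003], [0.003, -0.11, 0.003]]
[[0.1, -0.1, 0.2], [0.1, -0.1, 0.2], [0.1, -0.1, 0.2], [0.1, -0.1, 0.2], [0.1, -0.1, 0.2], [0.1, -0.1, 0.2], [0.1, -0.1, 0.2], [0.1, -0.1, 0.2], [0.1, -0.1, 0.2], [0.1, -0.1, 0.2]]
```

{"name": "play_rows", "arguments": {"delta_pos": [[0,-0.006,0.002],[0.001,-0.015,0.002],[0.002,-0.027,0.002],[0.003,-0.039,0.002],[0.003,-0.05,0.002],[0.003,-0.062,0.002],[0.003,-0.074,0.002],[0.003,-0.086,0.002],[0.003,-0.098,0.002],[0.003,-0.11,0.002]], "dr": [[0,0,0],[0,0,0],[0,0,0],[0,0,0],[0,0,0],[0,0,0],[0,0,0],[0,0,0],[0,0,0],[0,0,0]], "gripper": [0.24,0.24,0.24,0.24,0.24,0.24,0.24,0.24,0.24,0.24]}}

```text
time: 11.28
eef_pos: [485.8, 248.1, 4.7]
orientation: [3.14, -0.001, 0.074]
wrist_force: [0.2, -0.7, 0.8]
grip_width: 20.6
```

```bash
python3 - <<'E'
from h import *
s=robot.state();print(s["eef_pos"],s["orientation"],s["grip_width"],s["wrist_force"])
im=robot.grab_frame("wrist");k=robot.get_calibration("wrist");cv2.imwrite("pics/w5.png",im[...,::-1])
for n in("bearing_a","pocket"):
  for e in robot.spot_in("wrist",n)[:3]:
    b=e["bbox"];print(np.round(b),round(e["score"],2),ray(k,[[(b[0]+b[2])/2,(b[1]+b[3])/2]],14).round(1))
E
```

```text
[485.78036987 248.13456123   4.7015348 ] [ 3.13973913e+00 -1.11713150e-03  7.38270492e-02] 20.63006132733738 [ 0.23855185 -0.65987199  0.84411758]
[279. 176. 366. 260.] 0.92 [[484.3 281.7]]
[433. 321. 506. 355.] 0.86 [[571.4 216.6]]
[483. 339. 514. 364.] 0.68 [[589.9 208.5]]
```

View pics/w5.png

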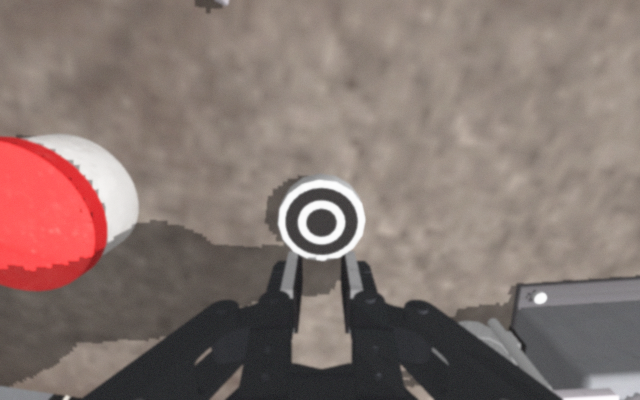

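```bash
python3 - <<'E'
from h import *
w=[]
for i in range(1,7):
    f=i/6; w.append(tcp(484-5.5*f,280.5+60*f,4.2+5*f,4.5,32))
rows(w)
E
```

```text
[[0.001, -0.01, 0.0], [0.001, -0.02, 0.0], [0.002, -0.03, 0.0], [0.002, -0.04, 0.0], [0.002, -0.05, 0.0], [0.003, -0.06, 0.0]]
[[0.1, -0.1, -0.7], [0.1, -0.1, -1.5], [0.1, -0.1, -2.4], [0.1, -0.1, -3.2], [0.1, -0.1, -4.0], [0.1, -0.1, -4.9]]
```

{"name": "play_rows", "arguments": {"delta_pos": [[0.001,-0.01,0],[0.001,-0.02,0],[0.002,-0.03,0],[0.002,-0.04,0],[0.002,-0.05,0],[0.003,-0.06,0]], "dr": [[0,0,-0.7],[0,0,-1.5],[0,0,-2.4],[0,0,-3.2],[0,0,-4],[0,0,-5]], "gripper": [0.24,0.24,0.24,0.24,0.24,0.24]}}

```text
time: 12.18
eef_pos: [484.0, 309.3, 4.7]
orientation: [3.14, -0.001, 0.164]
wrist_force: [0.4, -0.8, -0.3]
grip_width: 20.6
```

```bash
python3 - <<'E'
from h import *
s=robot.state();print(s["eef_pos"],s["orientation"],s["grip_width"],s["wrist_force"])
im=robot.grab_frame("wrist");k=robot.get_calibration("wrist");cv2.imwrite("pics/w6.png",im[...,::-1])
for n in("bearing_a","pocket"):
  for e in robot.spot_in("wrist",n)[:2]:
    b=e["bbox"];print(np.round(b),round(e["score"],2),ray(k,[[(b[0]+b[2])/2,(b[1]+b[3])/2]],14).round(1))
E
```

```text
[483.95572611 309.31751659   4.70673942] [ 3.14045660e+00 -1.09887363e-03  1.63975597e-01] 20.629565833684605 [ 0.43598334 -0.82477235 -0.30662446]
[275. 175. 367. 260.] 0.66 [[479.4 342.2]]
[196.   0. 446. 146.] 0.98 [[468.8 404.8]]
```

View pics/w6.png

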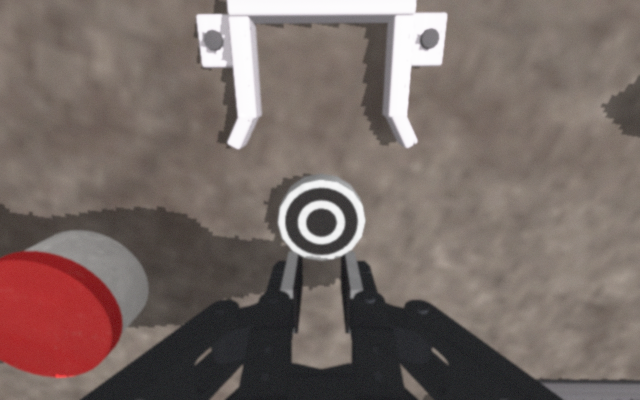

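```bash
python3 - <<'E'
from h import *
k=robot.get_calibration("wrist");s=robot.state()
u=np.array([-np.sin(.164),np.cos(.164)]);t=s["eef_pos"][:2]
for n,p,z in(("wall top edge",(322,14),14),("wall foot",(322,23),0),("lipends",(240,147),14),("lip2",(405,146),14),("bearing",(322,218),14),("sidewall start",(250,115),14)):
    d=ray(k,[p],z)[0]-t; print(n,(d@u).round(1),"lat",(d@np.array([u[1],-u[0]])).round(1))
E
```

```text
wall top edge 115.4 lat 1.0
wall foot 115.3 lat 1.0
lipends 64.5 lat -35.1
lip2 65.0 lat 37.5
bearing 30.9 lat 1.0
sidewall start 78.0 lat -29.7
```

{"name": "play_rows", "arguments": {"delta_pos": [[0,-0.009,0],[0,-0.018,0],[0,-0.027,0],[0,-0.036,0],[0,-0.044,0],[0,-0.05,0],[0,-0.055,0],[0,-0.058,0],[0,-0.06,0],[0,-0.061,0]], "dr": [[0,0,0],[0,0,0],[0,0,0],[0,0,0],[0,0,0],[0,0,0],[0,0,0],[0,0,0],[0,0,0],[0,0,0]], "gripper": [0.24,0.24,0.24,0.24,0.24,0.24,0.24,0.24,0.24,0.24]}}

```text
time: 13.58
eef_pos: [474.1, 369.8, 4.7]
orientation: [3.141, -0.002, 0.164]
wrist_force: [0.3, -0.1, 0.1]
grip_width: 20.6
```

{"name": "play_rows", "arguments": {"delta_pos": [[0,-0.001,0],[0,-0.002,0],[0,-0.003,0],[0,-0.003,0]], "dr": [[0,0,0],[0,0,0],[0,0,0],[0,0,0]], "gripper": [0.24,0.24,0.24,0.24]}}

```text
time: 14.08
eef_pos: [473.5, 372.9, 4.8]
orientation: [3.142, -0.002, 0.164]
wrist_force: [1.3, -0.1, -0.0]
grip_width: 20.5
```

```bash
python3 - <<'E'
from h import *
s=robot.state();print(s["eef_pos"],s["orientation"],s["grip_width"],s["wrist_force"])
im=robot.grab_frame("wrist");k=robot.get_calibration("wrist");cv2.imwrite("pics/w7.png",im[...,::-1])
E
```

```text
[473.5478087  372.94094555   4.76741901] [ 3.14156456e+00 -1.62240010e-03  1.63774661e-01] 20.464981083732138 [ 1.34612763 -0.11971472 -0.00214194]
```

View pics/w7.png

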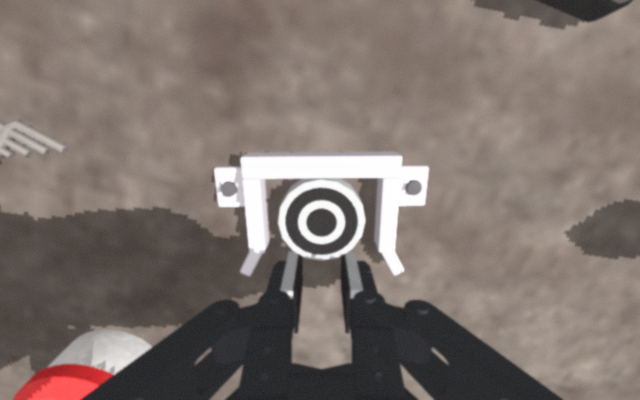

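{"name": "play_rows", "arguments": {"delta_pos": [[0,-0.001,0],[0,-0.002,0],[0,-0.002,0]], "dr": [[0,0,0],[0,0,0],[0,0,0]], "gripper": [0.24,0.24,0.24]}}

```text
time: 14.5
eef_pos: [473.4, 373.8, 4.6]
orientation: [3.14, -0.001, 0.163]
wrist_force: [0.2, -3.1, 1.0]
grip_width: 20.7
```

Contact with the back wall is felt (3 N, motion stopped). Back straight out, then up.

{"name": "play_rows", "arguments": {"delta_pos": [[0,0.008,0],[0,0.025,0],[0,0.05,0],[0,0.065,-0.01],[0,0.065,-0.05],[0,0.065,-0.1],[0,0.065,-0.15],[0,0.065,-0.18],[0,0.065,-0.18],[0,0.065,-0.18]], "dr": [[0,0,0],[0,0,0],[0,0,0],[0,0,0],[0,0,0],[0,0,0],[0,0,0],[0,0,0],[0,0,0],[0,0,0]], "gripper": [0.24,0.24,0.24,0.24,0.24,0.24,0.24,0.24,0.24,0.24]}}

```text
time: 15.75
eef_pos: [483.3, 309.0, 184.3]
orientation: [3.139, -0.0, 0.163]
wrist_force: [0.5, -0.7, -1.0]
grip_width: 20.6
```

```bash
python3 - <<'E'
from h import *
s=robot.state();print(s["eef_pos"],s["wrist_force"])
im=robot.grab_frame("wrist");t=robot.grab_frame("top")
k=robot.get_calibration("wrist")
for e in robot.spot_in("wrist","bearing_a")[:2]: print(np.round(e["bbox"]),e["score"])
cv2.imwrite("pics/w8.png",np.vstack([cv2.resize(im,(480,300)),cv2.resize(t[80:230,240:480],(480,300))])[...,::-1])
E
```

```text
[483.33924067 309.04202589 184.27811862] [ 0.54419475 -0.66059283 -0.97149678]
[373. 270. 402. 309.] 0.96
[302.  66. 343. 112.] 0.91
```

View pics/w8.png

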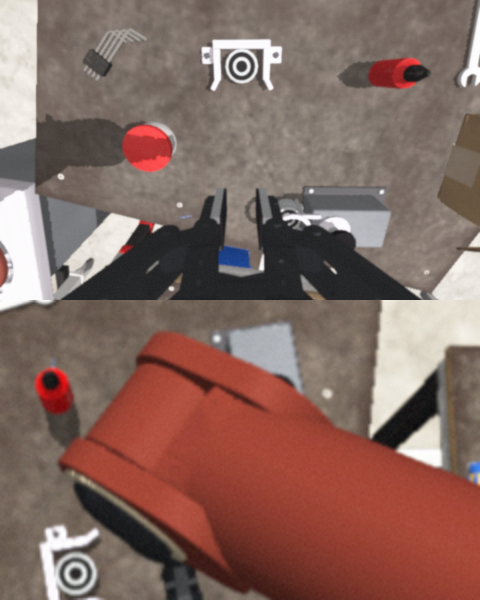

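The bearing sits at the pocket's back wall (upper view, pixel (241,66)). The tin, bottle and keys have not moved and the gripper touches nothing, so I'm handing in.

```bash
python3 -c "
from station import robot
print(robot.job_done(), robot.state()['time'])"
```

```text
the job is handed in; nothing more can be done
the job is handed in; nothing more can be done
```

The bearing is in the U-shaped pocket against the back wall, and I handed the job in at about 16 s of the 72 s allowed.

- **Press:** I pushed the plunger down once to its hard stop (fingertips at 59.8 mm, about 30 N), and it sprang back up. One bearing came out, about 88 mm from the feeder.
- **Push:** I slid the bearing along the bench between two slightly open fingertips. It stopped in the pocket with about 3 N of contact force. I then backed straight out and lifted the gripper clear.
- **Last checks:** The last wrist picture shows the bearing centred at the back wall. The tin, bottle and hex keys look untouched, and there was no contact force on the arm. The arm hid most of the feeder from the top camera in the last view, so I did not look at the two remaining bearings again. Right after the press, a picture showed the stack still in the feeder, and I did not touch the feeder after that.

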